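# Hand-turn the feed dial once and lock it again

## Robot

A 6-joint arm with a two-finger parallel gripper is mounted at the origin on the work surface. World frame = base frame: x ahead of the robot, y to its left, z up, the work surface at z = 0. Lengths are in m, angles in rad, forces in N, time in s.
With the tool pointing down it reaches from about 0.3 to 0.875 m from the base axis. Payload 6.4 kg.
Tool frame: the origin (TCP) lies at the very end of the fingers, on their centre line; the grasp point (between the pads) lies 19 mm behind it (env.grip_point_offset is the distance from the TCP to the grasp point, in m); z points along the fingers, y is the direction in which the jaws open and shut (so a half turn about z gives the same grasp; the last joint's range is limited). The gripper opens to 88 mm and grips with 3 to 60 N. Pads are 18 mm wide; open, the fingers measure 123 mm over their backs; the gripper's body (75 mm by 187 mm) begins 45 mm behind the grasp point.
Start: joints at [0.932, 0.181, 1.607, -0, 1.354, -0.206], TCP at [0.241, 0.522, 0.239] pointing down, gripper open.
Joint ranges: [-2.99, 2.99], [-0.89, 2.07], [0.3, 2.58], [-1.14, 4.28], [0, 2.63], [-3.12, 3.12]. Speed limits (rad/s): [2.57, 2.57, 3.01, 3.14, 3.14, 3.14].

## Interface

Orientations are given as a unit quaternion [w, x, y, z].
In Python, from cell import status, eyes, workorder, finder, env gives the robot as it stands.
- The arm moves only by the tool play_rows, never from a script. Its argument "steps" is a list of rows, each an object with "turn": the turn, a rotation vector about the tool's x, y, z in degrees, a list of three; "dp": the shift along the tool's x, y, z in cm, a list of three; "hand": the opening, from 0 (shut) to 1 (fully open). A call has 1 to 5 rows; each row shifts and turns the commanded pose from where the row before left it, along the tool's axes as they then stand; what a row does not reach is not made up. A row lasts 1/8 s, in which the tool goes at most 62.5 mm and 10.7 degrees, less where a joint would pass 70% of its speed; a pose out of reach is approached as far as the arm can. A call with a gripper value outside its range is refused whole. The fingers move at their own pace and stop on an object; "grip_force" is the grip in N (left out, the last holds). Time passes only in rows, so rows that do not move let the fingers close. It gives the time, the measured TCP pose, the force and the opening at its end, in the units of the state.
- status.read_state(): the state, without advancing time (a new reading comes with each control period).
- eyes.snapshot(name): name is "side" or "top"; returns a dict with "img" (400x640x3 uint8, red, green, blue), "fx", "fy", "cx", "cy" (pixels), "rvec" (rotation vector, rad) and "tvec" (3), from world to camera coordinates, as OpenCV has them. Camera axes: x right, y down, z forward; pixel columns grow to the right and rows downward; lengths in m; the calibration is good to about 2 mm. A picture is of the moment at which its call begins. There is no depth.
- workorder.job_done(): hands the job in, once; it reports no verdict.
Trained networks look in the newest picture that a camera, given by its name, has taken for a name from the list of things; names that differ only in an ending like _2 or _b are one class to them, and where a whole thing is asked for, a point or a joint stands for the part that bears it (a point fixed in the world has none). Each returns a list of dicts, best first, with "confidence" (0 to 1); they miss things now and then, are a little off and sometimes report something else, mostly with a low value. They report only what shows in the picture. A call takes as long as a camera call.
- finder.outline_of(query, camera): "pixels" (400x640 bool, what is visible of it).
- finder.place_of(query, camera): "xyz" ([x, y, z] in m, in world coordinates, good to about 4 mm: a listed point, or the origin of a listed thing).
The state is a dict: "time": time; "joints": joint angles; "joint_vel": joint speeds; "joint_efforts": joint torques, N m; "position": TCP position; "ee_rot": TCP orientation; "contact_force": force on the tool from outside, world axes, zero at the start; "torque": the same for the moment, N m; "grip_width": finger opening in m.
Only numpy, scipy, OpenCV 4.12 (cv2) and the standard library are available. Lean on these libraries where they do the work, as an engineer would, in place of code of your own. Each camera call takes 0.05 s, during which the arm holds its last target. There are 200 camera calls.

## Task

Before the feed dial goes back to work, turn it by hand through one full turn, either way round, to show that it runs freely, and leave it locked in its home position. Its push-push lock may be up (free) or down (locked) when you come to it, and every full press of the cap changes it to the other: look before you press, and look again afterwards. Do not disturb the loose things lying about.

Things in the scene. Friction and masses are not known exactly. Their poses are not given: they have to be found in the camera images.
- station: The dial station, fixed to the table: dark steel base plate 245 x 200 x 10 mm with a round aluminium dial (174 mm across, top face 26 mm above the table) and a square lock post (42 x 44 mm, top 60 mm above the table). Origin on the dial's axis at table height, z up; +x points from the axis to the post, whose centre is 119 mm away. It may stand at any yaw.
- dial (a joint): Turn of the dial about its upright axis, rad, 0 at the start (home), growing counter-clockwise seen from above and counting on past a full turn (6.283). No stops, light friction (0.06 N m), stays where it is left. Its rim has a single notch, 15 mm wide; home is where the notch is under the lock's bolt, and then the upright handle is exactly opposite the lock post.
- handle_grip (a point): Grip point of the dial's upright crank handle: a black round sleeve, 24 mm across and 60 mm tall, its top 140 mm above the table, that spins freely on a thin steel stem standing on the dial. The point is on the sleeve's axis, 116 mm above the table, 50 mm from the dial's axis. Gripped here, fingertips pass above the lock's cap.
- lock (a joint): Plunger travel, m, growing as pressed down: 0.0005 up (dial free), 0.013 staying down (bolt in the rim's notch, dial locked), 0.0227 bottom of stroke. Push-push: pressed firmly to the bottom and let go, it changes over; a shorter press does nothing. The spring takes 4 to 8 N; 12 N is firm. With the dial over 3 degrees off home the bolt meets the rim after 4 mm; nearer, it centres the dial.
- lock_top (a point): Centre of the top face of the lock's cap, a black flat round cap 32 mm across and 8 mm thick on a steel stem on the lock post, 115 mm from the dial's axis. It is 90.5 mm above the table when up, 78 mm when locked down, 68 mm at the bottom of the stroke.
- oiler: Loose small white bottle, 28 mm across, 55 mm tall, standing on a corner of the base plate; origin at its foot. To be left alone.
- collar: Loose steel collar, 28 mm across, 14 mm tall, lying on the base plate beside the lock post; origin at its underside. To be left alone.
- screwdriver: Loose screwdriver lying on the table to the right. To be left alone.
- wrench: Loose wrench lying on the table to the right. To be left alone.
- roller: Loose rubber roller, 40 mm across, 66 mm tall, standing on the table to the right; origin at its foot. To be left alone.
- parts_tray: Loose grey tray, 160 x 120 x 35 mm, beyond the station. To be left alone.

How it is judged:
By the outcome, as a careful person would: the job done as asked, in the order asked, and still so for the second after the job is handed in, with the robot touching nothing.
It also fails if it takes over 67 s, if anything falls off the work surface, if the arm or the gripper's body presses on something with over 40 N, if the wrist force passes 120 N, or if a joint passes its speed limit or range.

## Working session

There is one attempt and no reset: what is moved stays moved. The work goes in short steps, Python scripts to look and compute and a tool call to move; the robot and the scene stay as the last step left them, time stands still between calls to the robot, and variables do not carry over. Pictures are saved under pics/ and viewed, about 8 in all and at most 12, crops included, and the job is handed in when it is done.

Besides the shell and the picture viewer there is one more tool, called by a JSON object that holds its "method" and its "body", one argument or row to a line. play_rows: Moves the arm, as the interface text tells. Its arguments: {"type":"object","properties":{"steps":{"type":"array"},"grip_force":{"type":"number"}},"required":["steps"]}

```bash
mkdir -p pics; ls
cat > h.py <<'E'
import numpy as np,cv2
from scipy.spatial.transform import Rotation as R
from cell import status,eyes,workorder,finder,env
def st():
    s=status.read_state(); q=s['ee_rot']; r=R.from_quat([q[1],q[2],q[3],q[0]])
    return s,np.array(s['position']),r
def snap(n,f=None):
    d=eyes.snapshot(n)
    if f: cv2.imwrite('pics/'+f,d['img'][:,:,::-1])
    return d
def proj(d,p):
    K=np.array([[d['fx'],0,d['cx']],[0,d['fy'],d['cy']],[0,0,1.]])
    return cv2.projectPoints(np.array(p,float).reshape(-1,1,3),np.array(d['rvec'],float),np.array(d['tvec'],float),K,None)[0][:,0]
def unproj(d,u,v,z):
    Rm=cv2.Rodrigues(np.array(d['rvec'],float))[0];t=np.array(d['tvec'],float)
    c=-Rm.T@t; r=Rm.T@np.array([(u-d['cx'])/d['fx'],(v-d['cy'])/d['fy'],1])
    return c+r*(z-c[2])/r[2]
E
python3 - <<'E'
from h import *
s,p,r=st();print(s);print(r.as_matrix().round(3),env.grip_point_offset)
for c in('top','side'):
    d=snap(c,c+'0.png')
    for q in('station','handle_grip','lock_top','oiler','collar','roller','screwdriver','wrench','parts_tray'):
        print(c,q,[(np.round(o['xyz'],3),round(o['confidence'],2)) for o in finder.place_of(q,c)[:2]])
E
python3 -c "
import cv2,numpy as np
cv2.imwrite('pics/b0.png',cv2.resize(np.vstack([cv2.imread('pics/top0.png'),cv2.imread('pics/side0.png')]),(480,600)))"
```

```text
pics
{'time': 0.0, 'joints': array([ 9.31676686e-01,  1.81519884e-01,  1.60796609e+00,  4.68699615e-05,
        1.35378379e+00, -2.06267940e-01]), 'joint_vel': array([-0.00035864, -0.00099837,  0.00021939,  0.00027119, -0.0014355 ,
        0.00138745]), 'joint_efforts': array([-1.76282763e-03, -4.33863509e+01, -3.41851902e+01,  7.01020192e-02,
        3.86994006e-02, -1.32874338e-04]), 'position': array([0.24083378, 0.52157292, 0.23784228]), 'ee_rot': array([-3.64857850e-04,  2.14745105e-01,  9.76669768e-01, -7.55364543e-04]), 'contact_force': array([-0.47885586,  0.60412249,  0.05441899]), 'torque': array([-0.012501  , -0.01144654, -0.0405371 ]), 'grip_width': 0.0879304848259297}
[[-0.908  0.419 -0.001]
 [ 0.419  0.908 -0.001]
 [ 0.    -0.002 -1.   ]] 0.0187
top station [(array([ 0.58 , -0.106, -0.001]), 0.64)]
top handle_grip [(array([ 0.554, -0.144,  0.118]), 0.69)]
top lock_top [(array([ 0.646, -0.006,  0.078]), 0.74)]
top oiler [(array([ 0.468, -0.131,  0.012]), 0.51)]
top collar [(array([ 0.694, -0.044,  0.009]), 0.58)]
top roller [(array([ 0.641, -0.397,  0.001]), 0.75)]
top screwdriver [(array([ 0.343, -0.425,  0.001]), 0.92)]
top wrench [(array([ 0.5  , -0.409, -0.   ]), 0.84)]
top parts_tray [(array([0.809, 0.033, 0.002]), 0.74), (array([ 0.345, -0.422,  0.003]), 0.37)]
side station [(array([ 0.58 , -0.108,  0.002]), 0.92)]
side handle_grip [(array([ 0.556, -0.149,  0.113]), 0.48)]
side lock_top [(array([ 0.644, -0.006,  0.081]), 0.47)]
side oiler [(array([ 0.47 , -0.135,  0.013]), 0.75)]
side collar [(array([ 0.693, -0.037,  0.01 ]), 0.47)]
side roller [(array([ 0.643, -0.394,  0.005]), 0.83)]
side screwdriver [(array([ 0.341, -0.426,  0.001]), 0.98)]
side wrench [(array([ 0.502, -0.408,  0.003]), 0.83)]
side parts_tray [(array([0.808, 0.034, 0.004]), 0.89)]
```

View pics/top0.png

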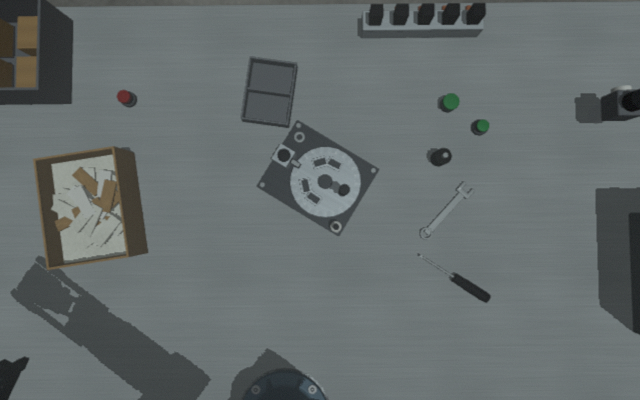

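View pics/side0.png

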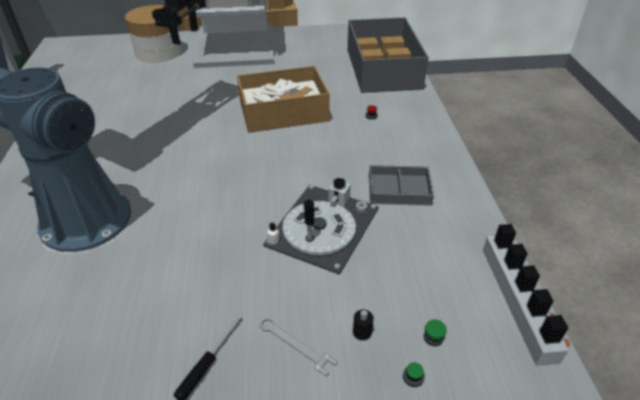

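The top view shows the dial at about (325,182), the cap at (284,155), the handle top at (344,189), the oiler at (336,227) and the collar at (299,137). The handle looks opposite the post. Next I'll triangulate the cap and handle for the lock state.

```bash
cat > lk.py <<'E'
from h import *
from scipy.optimize import least_squares
def tri(q):
    obs=[]
    for c in('top','side'):
        d=snap(c); o=finder.outline_of(q,c)
        if not o: print(c,q,'none');continue
        m=o[0]['pixels'];v,u=np.nonzero(m);print(c,q,round(o[0]['confidence'],2),m.sum(),u.min(),u.max(),v.min(),v.max(),u.mean().round(1),v.mean().round(1))
        obs.append((d,u.mean(),v.mean()))
    if len(obs)<2:return
    f=lambda p:np.concatenate([proj(d,p)[0]-[u,v] for d,u,v in obs])
    r=least_squares(f,[.58,-.1,.08]);print(q,'tri',r.x.round(4),r.fun.round(2))
E
python3 - <<'E'
from lk import *
for q in('lock_top','handle_grip'): tri(q)
d=snap('side');t=snap('top')
for n in('station','lock_top','handle_grip','oiler','collar'):
  P=[]
  for c in('top','side'):
    for i in range(6):
        snap(c);o=finder.place_of(n,c)
        if o and o[0]['confidence']>.4:P.append(o[0]['xyz'])
  P=np.array(P);print(n,np.median(P,0).round(4),P.std(0).round(4))
e=np.array([.644,-.008])
for z in(.0905,.078): print(z,proj(d,[*e,z]),proj(t,[*e,z]))
i=d['img'][160:280,250:400][:,:,::-1];j=t['img'][115:240,250:400][:,:,::-1]
cv2.imwrite('pics/c1.png',np.vstack([cv2.resize(i,None,fx=2.4*2,fy=2.4,interpolation=3)[:, :720] if 0 else cv2.resize(i,(375,300),interpolation=3),cv2.resize(j,(375,300),interpolation=3)]))
cv2.imwrite('pics/c1.png',np.hstack([cv2.resize(i[:90,40:150],(400,327),interpolation=3),cv2.resize(j[:98,:120],(400,327),interpolation=3)]))
E
```

```text
top lock_top 0.48 177 277 298 148 165 285.0 155.8
side lock_top 0.49 136 331 344 178 205 336.8 187.9
lock_top tri [ 0.6403 -0.0087  0.0552] [-0.02  1.22  1.26 -0.2 ]
top handle_grip 0.63 105 338 348 184 195 343.0 189.5
side handle_grip 0.52 295 303 314 200 226 308.5 212.6
handle_grip tri [ 0.5563 -0.1467  0.1065] [-0.    0.47  0.46 -0.05]
station [ 5.808e-01 -1.068e-01  4.000e-04] [0.0008 0.0013 0.002 ]
lock_top [ 0.6426 -0.0074  0.0788] [0.0147 0.0096 0.0199]
handle_grip [ 0.5559 -0.1448  0.1154] [0.0253 0.0064 0.0307]
oiler [ 0.4714 -0.1327  0.0102] [0.0493 0.0763 0.0026]
collar [ 0.6947 -0.0418  0.0096] [0.0013 0.0023 0.0013]
0.0905 [[339.82570342 176.54599936]] [[283.0991582  153.32535898]]
0.078 [[339.70071219 180.46103203]] [[283.67854547 154.1264968 ]]
```

View pics/c1.png

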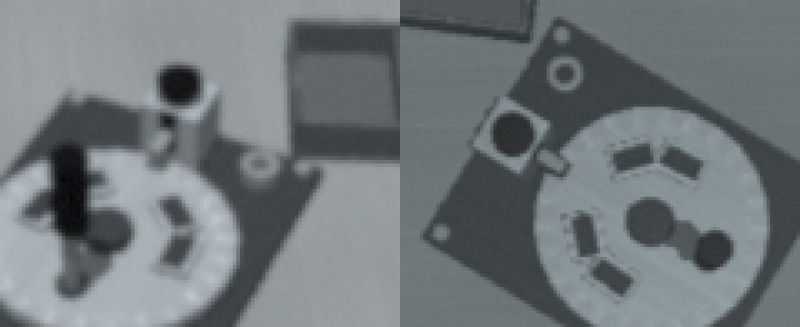

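```bash
cat > state.py <<'E'
from h import *
def capstate(C=(.5806,-.1068),yaw=None,lk=None):
    d=snap('side'); g=d['img'].astype(int).sum(2)
    a=np.linspace(0,2*np.pi,60)
    x=lk
    for nm,z in(('up',.0905),('down',.078)):
        P=[[x[0]+.016*np.cos(t),x[1]+.016*np.sin(t),zz] for t in a for zz in(z,z-.008)]
        q=proj(d,P);print(nm,'pred u',q[:,0].min().round(1),q[:,0].max().round(1),'v',q[:,1].min().round(1),q[:,1].max().round(1))
    sub=g[165:200,325:355]<150
    n,l,s,c=cv2.connectedComponentsWithStats(sub.astype(np.uint8))
    for k in range(1,n):
        if s[k,4]>20:print('dark u',325+s[k,0],325+s[k,0]+s[k,2],'v',165+s[k,1],165+s[k,1]+s[k,3],s[k,4])
if __name__=='__main__':
    C=np.array([.5808,-.1068]);
    for y in(56,57,58):
        y=np.radians(y);print(C+.115*np.array([np.cos(y),np.sin(y)]),C-.05*np.array([np.cos(y),np.sin(y)]))
    y=np.radians(57.5);capstate(lk=C+.115*np.array([np.cos(y),np.sin(y)]))
    t=snap('top');
    for u,v in ((283.9,154.9),):print('cap top xy@.0905',unproj(t,u,v,.0905),'@.078',unproj(t,u,v,.078))
    g=t['img'].astype(int).sum(2)[178:200,334:352]<140
    n,l,s,c=cv2.connectedComponentsWithStats(g.astype(np.uint8));print(s[1:],c[1:]+[334,178])
    for zz in(.14,):print(unproj(t,*(c[1+s[1:,4].argmax()]+[334,178]),zz))
E
python3 state.py
```

```text
[ 0.64510718 -0.01146068] [ 0.55284035 -0.14825188]
[ 0.64343349 -0.01035288] [ 0.55356805 -0.14873353]
[ 0.64174072 -0.00927447] [ 0.55430404 -0.1492024 ]
up pred u 332.8 345.9 v 173.0 183.7
down pred u 332.7 345.7 v 176.9 187.6
dark u 335 344 v 179 188 74
cap top xy@.0905 [ 0.64028664 -0.00986694  0.0905    ] @.078 [ 0.64215437 -0.00852189  0.078     ]
[[ 6 15  3  2  3]] [[341.         193.66666667]]
[ 0.54621718 -0.14082699  0.14      ]
```

The lock is down: the cap's dark rows, 179–188, match the "down" prediction of 177–188. Station yaw is about 58°. Now I'll move over the cap with the fingers shut.

{"method": "play_rows", "body": {
  "steps": [
    {"turn": [0, 0, 0], "dp": [-3.9, -2.09, 0], "hand": 0},
    {"turn": [0, 0, 0], "dp": [-3.9, -2.09, 0], "hand": 0},
    {"turn": [0, 0, 0], "dp": [-3.9, -2.09, 0], "hand": 0},
    {"turn": [0, 0, 0], "dp": [-3.9, -2.09, 0], "hand": 0},
    {"turn": [0, 0, 0], "dp": [-3.9, -2.09, 0], "hand": 0}
  ],
  "grip_force": 20
}}

```text
time: 8.22
position: [0.3751, 0.3442, 0.2389]
ee_rot: [0.0, 0.215, 0.977, 0.0]
contact_force: [0.4, -0.3, -0.0]
grip_width: 0.0403
```

{"method": "play_rows", "body": {
  "steps": [
    {"turn": [0, 0, 0], "dp": [-3.9, -2.09, 0], "hand": 0},
    {"turn": [0, 0, 0], "dp": [-3.9, -2.09, 0], "hand": 0},
    {"turn": [0, 0, 0], "dp": [-3.9, -2.09, 0], "hand": 0},
    {"turn": [0, 0, 0], "dp": [-3.9, -2.09, 0], "hand": 0},
    {"turn": [0, 0, 0], "dp": [-3.9, -2.09, 0], "hand": 0}
  ]
}}

```text
time: 8.85
position: [0.5084, 0.1674, 0.2389]
ee_rot: [0.0, 0.215, 0.977, 0.0]
contact_force: [-0.5, 1.2, 1.0]
grip_width: 0.0005
```

{"method": "play_rows", "body": {
  "steps": [
    {"turn": [0, 0, 0], "dp": [-3.9, -2.09, 0], "hand": 0},
    {"turn": [0, 0, 0], "dp": [-3.9, -2.09, 0], "hand": 0},
    {"turn": [0, 0, 0], "dp": [-3.9, -2.09, 0], "hand": 0},
    {"turn": [0, 0, 0], "dp": [-3.9, -2.09, 0], "hand": 0},
    {"turn": [0, 0, 0], "dp": [0, 0, 0], "hand": 0}
  ]
}}

```text
time: 9.48
position: [0.6153, 0.0247, 0.2384]
ee_rot: [0.0, 0.216, 0.976, -0.0]
contact_force: [-1.8, 0.7, -0.8]
grip_width: 0.0006
```

```bash
cat > go.py <<'E'
import sys
from h import *
s,p,r=st();print('t',s['time'].__round__(2),'p',p.round(4),'F',np.round(s['contact_force'],1),'w',round(s['grip_width'],4),'j6',s['joints'][5].round(2))
if len(sys.argv)>3: print('dp cm',(r.inv().apply(np.array(list(map(float,sys.argv[1:4])))-p)*100).round(2)); print(r.as_matrix().round(4))
E
python3 go.py .642 -.0085 .10
```

```text
t 9.47 p [0.6153 0.0247 0.2384] F [-1.8  0.7 -0.8] w 0.0006 j6 -1.29
dp cm [-3.81 -1.88 13.84]
[[-9.063e-01  4.226e-01  2.000e-04]
 [ 4.226e-01  9.063e-01 -5.000e-04]
 [-4.000e-04 -4.000e-04 -1.000e+00]]
```

{"method": "play_rows", "body": {
  "steps": [
    {"turn": [0, 0, 0], "dp": [-3.8, -1.9, 0], "hand": 0},
    {"turn": [0, 0, 0], "dp": [0, 0, 5], "hand": 0},
    {"turn": [0, 0, 0], "dp": [0, 0, 5], "hand": 0},
    {"turn": [0, 0, 0], "dp": [0, 0, 3.8], "hand": 0},
    {"turn": [0, 0, 0], "dp": [0, 0, 0], "hand": 0}
  ]
}}

```text
time: 10.1
position: [0.6374, -0.0044, 0.0972]
ee_rot: [-0.004, 0.214, 0.977, 0.0]
contact_force: [0.3, 0.1, 0.8]
grip_width: 0.0003
```

```bash
python3 go.py .642 -.0085 .067
python3 - <<'E'
from h import *
d=snap('side');t=snap('top')
i=d['img'][130:240,280:400,::-1];j=t['img'][105:215,240:360,::-1]
cv2.imwrite('pics/c2.png',np.hstack([cv2.resize(i,(400,367),interpolation=3),cv2.resize(j,(400,367),interpolation=3)]))
E
```

```text
t 10.1 p [ 0.6374 -0.0044  0.0972] F [0.3 0.1 0.8] w 0.0003 j6 -1.33
dp cm [-0.61 -0.18  3.01]
[[-0.9081  0.4188 -0.0076]
 [ 0.4188  0.9081  0.0017]
 [ 0.0076 -0.0016 -1.    ]]
```

View pics/c2.png

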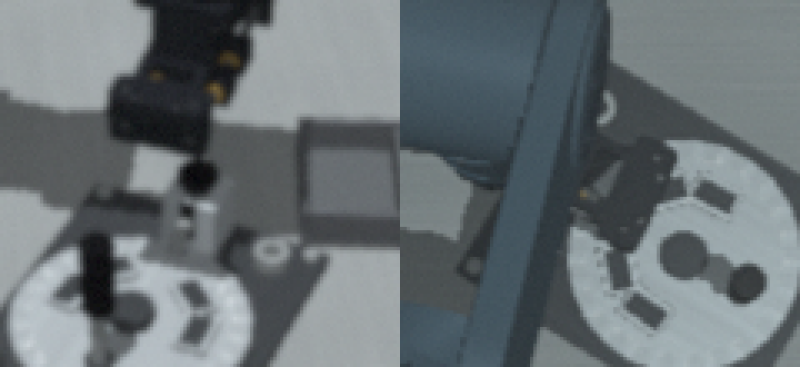

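The side view shows the fingertip just above the cap at about (195,165) in the crop, and the cap is still down. I'll let it settle and re-read before pressing.

{"method": "play_rows", "body": {
  "steps": [
    {"turn": [0, 0, 0], "dp": [0, 0, 0], "hand": 0},
    {"turn": [0, 0, 0], "dp": [0, 0, 0], "hand": 0}
  ]
}}

```text
time: 10.45
position: [0.6418, -0.0059, 0.1028]
ee_rot: [0.002, 0.215, 0.977, 0.0]
contact_force: [0.1, -0.9, 0.0]
grip_width: 0.0006
```

```bash
python3 go.py .642 -.0085 .067
```

```text
t 10.45 p [ 0.6418 -0.0059  0.1028] F [ 0.1 -0.9  0. ] w 0.0006 j6 -1.33
dp cm [-0.12 -0.23  3.58]
[[-9.078e-01  4.193e-01  3.300e-03]
 [ 4.193e-01  9.078e-01 -6.000e-04]
 [-3.200e-03  8.000e-04 -1.000e+00]]
```

{"method": "play_rows", "body": {
  "steps": [
    {"turn": [0, 0, 0], "dp": [-0.1, -0.2, 0.8], "hand": 0},
    {"turn": [0, 0, 0], "dp": [0, 0, 0.8], "hand": 0},
    {"turn": [0, 0, 0], "dp": [0, 0, 0.8], "hand": 0},
    {"turn": [0, 0, 0], "dp": [0, 0, 0.6], "hand": 0},
    {"turn": [0, 0, 0], "dp": [0, 0, 0], "hand": 0}
  ]
}}

```text
time: 11.08
position: [0.6405, -0.008, 0.0702]
ee_rot: [-0.0, 0.215, 0.977, -0.0]
contact_force: [1.8, -1.4, 1.2]
grip_width: 0.0003
```

```bash
python3 go.py .642 -.0085 .067
```

```text
t 11.07 p [ 0.6405 -0.008   0.0702] F [ 1.8 -1.4  1.2] w 0.0003 j6 -1.34
dp cm [-0.16  0.02  0.32]
[[-9.078e-01  4.195e-01 -7.000e-04]
 [ 4.195e-01  9.078e-01  1.000e-04]
 [ 7.000e-04 -2.000e-04 -1.000e+00]]
```

{"method": "play_rows", "body": {
  "steps": [
    {"turn": [0, 0, 0], "dp": [0, 0, 0.2], "hand": 0},
    {"turn": [0, 0, 0], "dp": [0, 0, 0], "hand": 0},
    {"turn": [0, 0, 0], "dp": [0, 0, 0], "hand": 0}
  ]
}}

```text
time: 11.45
position: [0.6408, -0.0081, 0.0698]
ee_rot: [0.0, 0.215, 0.977, -0.0]
contact_force: [-3.8, 1.0, 8.2]
grip_width: 0.0004
```

```bash
python3 go.py .642 -.0085 .067
python3 - <<'E'
from h import *
d=snap('side')
cv2.imwrite('pics/c3.png',cv2.resize(d['img'][130:230,290:390,::-1],(500,500),interpolation=3))
E
```

```text
t 11.45 p [ 0.6408 -0.0081  0.0698] F [-3.8  1.   8.2] w 0.0004 j6 -1.34
dp cm [-0.13  0.01  0.28]
[[-9.079e-01  4.192e-01  0.000e+00]
 [ 4.192e-01  9.079e-01 -2.000e-04]
 [-1.000e-04 -2.000e-04 -1.000e+00]]
```

View pics/c3.png

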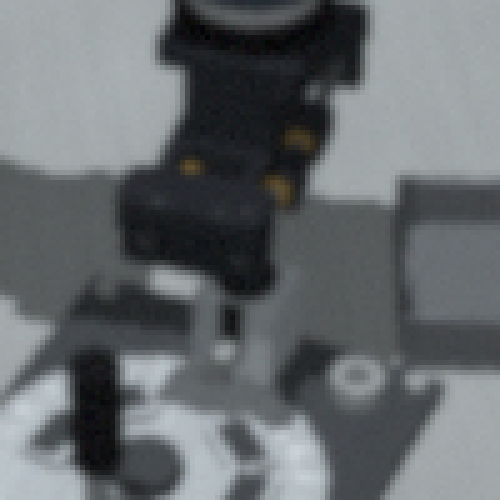

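The fingertip is on the cap at about (250,270) in the crop, with 8 N of spring force, 2 mm short of the bottom. I'll press further.

{"method": "play_rows", "body": {
  "steps": [
    {"turn": [0, 0, 0], "dp": [0, 0, 0.2], "hand": 0},
    {"turn": [0, 0, 0], "dp": [0, 0, 0.15], "hand": 0},
    {"turn": [0, 0, 0], "dp": [0, 0, 0], "hand": 0},
    {"turn": [0, 0, 0], "dp": [0, 0, 0], "hand": 0}
  ]
}}

```text
time: 12.0
position: [0.641, -0.0081, 0.0682]
ee_rot: [0.0, 0.215, 0.977, -0.0]
contact_force: [-9.6, 0.3, 20.8]
grip_width: 0.0008
```

{"method": "play_rows", "body": {
  "steps": [
    {"turn": [0, 0, 0], "dp": [0, 0, -2], "hand": 0},
    {"turn": [0, 0, 0], "dp": [0, 0, -4], "hand": 0},
    {"turn": [0, 0, 0], "dp": [0, 0, -4.5], "hand": 0},
    {"turn": [0, 0, 0], "dp": [0.5, -4.1, 0], "hand": 1},
    {"turn": [0, 0, 0], "dp": [0.5, -4.1, 0], "hand": 1}
  ]
}}

```text
time: 12.62
position: [0.5974, -0.0788, 0.1716]
ee_rot: [0.001, 0.214, 0.977, -0.0]
contact_force: [0.1, 0.2, 0.2]
grip_width: 0.0183
```

{"method": "play_rows", "body": {
  "steps": [
    {"turn": [0, 0, 0], "dp": [0.5, -4.1, 0], "hand": 1},
    {"turn": [0, 0, 0], "dp": [0.5, -4.1, 0], "hand": 1},
    {"turn": [0, 0, 0], "dp": [0, 0, 0], "hand": 1},
    {"turn": [0, 0, 0], "dp": [0, 0, 0], "hand": 1}
  ]
}}

```text
time: 13.12
position: [0.5541, -0.1483, 0.1706]
ee_rot: [0.0, 0.215, 0.977, 0.0]
contact_force: [0.2, 0.0, 0.1]
grip_width: 0.0583
```

```bash
python3 go.py .555 -.148 .098
python3 - <<'E'
from h import *
d=snap('side');t=snap('top')
for c in ('side','top'):
  for q in('lock_top','handle_grip'):print(c,q,[(np.round(o['xyz'],4),round(o['confidence'],2)) for o in finder.place_of(q,c)[:1]])
i=d['img'][130:240,280:400,::-1];j=t['img'][115:225,265:385,::-1]
cv2.imwrite('pics/c4.png',np.hstack([cv2.resize(i,(400,367),interpolation=3),cv2.resize(j,(400,367),interpolation=3)]))
E
```

```text
t 13.12 p [ 0.5541 -0.1483  0.1706] F [0.2 0.  0.1] w 0.0583 j6 -1.61
dp cm [-0.06  0.06  7.26]
[[-9.076e-01  4.199e-01  7.000e-04]
 [ 4.199e-01  9.076e-01  2.000e-04]
 [-6.000e-04  4.000e-04 -1.000e+00]]
side lock_top [(array([ 0.6425, -0.0061,  0.0927]), 0.5)]
side handle_grip [(array([ 0.5583, -0.1502,  0.1126]), 0.69)]
top lock_top [(array([ 0.6446, -0.0076,  0.0893]), 0.53)]
top handle_grip []
```

View pics/c4.png

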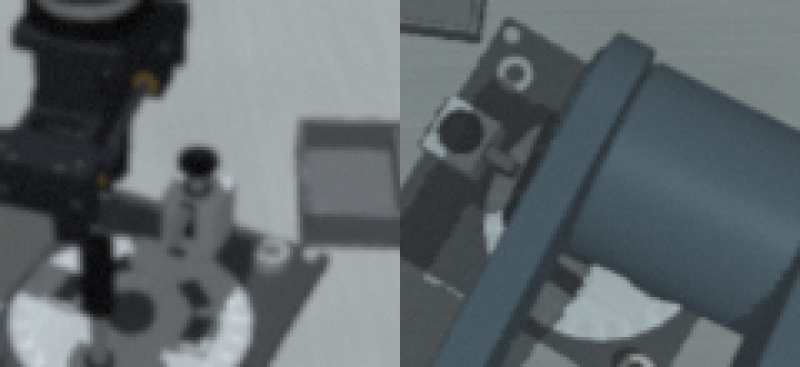

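The cap is up now: its stem is visible at about (198,180) in the crop, and the estimate gives z≈0.09. I'll descend and grip.

{"method": "play_rows", "body": {
  "steps": [
    {"turn": [0, 0, 0], "dp": [-0.1, 0, 0], "hand": 1},
    {"turn": [0, 0, 0], "dp": [0, 0, 2.5], "hand": 1},
    {"turn": [0, 0, 0], "dp": [0, 0, 2.5], "hand": 1},
    {"turn": [0, 0, 0], "dp": [0, 0, 2.2], "hand": 1},
    {"turn": [0, 0, 0], "dp": [0, 0, 0], "hand": 1}
  ]
}}

```text
time: 14.05
position: [0.5534, -0.1482, 0.0964]
ee_rot: [-0.002, 0.215, 0.977, 0.001]
contact_force: [0.7, 0.6, -0.2]
grip_width: 0.0882
```

{"method": "play_rows", "body": {
  "steps": [
    {"turn": [0, 0, 0], "dp": [0, 0, 0], "hand": 0.2},
    {"turn": [0, 0, 0], "dp": [0, 0, 0], "hand": 0.2},
    {"turn": [0, 0, 0], "dp": [0, 0, 0], "hand": 0.2},
    {"turn": [0, 0, 0], "dp": [0, 0, 0], "hand": 0.2},
    {"turn": [0, 0, 0], "dp": [0, 0, 0], "hand": 0.2}
  ],
  "grip_force": 15
}}

```text
time: 14.68
position: [0.5547, -0.149, 0.0984]
ee_rot: [0.0, 0.215, 0.977, -0.0]
contact_force: [-0.3, 0.5, 0.1]
grip_width: 0.0404
```

{"method": "play_rows", "body": {
  "steps": [
    {"turn": [0, 0, 0], "dp": [0, 0, 0], "hand": 0.2},
    {"turn": [0, 0, 0], "dp": [0, 0, 0], "hand": 0.2},
    {"turn": [0, 0, 0], "dp": [0, 0, 0], "hand": 0.2}
  ]
}}

```text
time: 15.05
position: [0.5552, -0.1477, 0.0982]
ee_rot: [0.0, 0.215, 0.977, 0.001]
contact_force: [2.8, 4.3, 0.0]
grip_width: 0.0236
```

```bash
python3 go.py .555 -.148 .098
python3 - <<'E'
from h import *
a=np.radians(np.arange(0,361,18));y0=np.radians(58+180)
P=np.c_[.05*np.cos(y0+a),.05*np.sin(y0+a),0*a];D=np.diff(P,axis=0)
s,p,r=st()
print((r.inv().apply(D)*100).round(2)[:,:2].tolist())
E
```

```text
t 15.05 p [ 0.5552 -0.1477  0.0982] F [2.8 4.3 0. ] w 0.0236 j6 -1.61
dp cm [ 0.01 -0.03  0.02]
[[-9.078e-01  4.193e-01  1.200e-03]
 [ 4.193e-01  9.078e-01  1.800e-03]
 [-3.000e-04  2.200e-03 -1.000e+00]]
[[-1.56, 0.05], [-1.47, 0.53], [-1.24, 0.96], [-0.88, 1.29], [-0.44, 1.5], [0.05, 1.56], [0.53, 1.47], [0.96, 1.24], [1.29, 0.88], [1.5, 0.44], [1.56, -0.05], [1.47, -0.53], [1.24, -0.96], [0.88, -1.29], [0.44, -1.5], [-0.05, -1.56], [-0.53, -1.47], [-0.96, -1.24], [-1.29, -0.88], [-1.5, -0.44]]
```

Gripped at 23.6 mm. Now the counter-clockwise turn, 18° per row.

{"method": "play_rows", "body": {
  "steps": [
    {"turn": [0, 0, 0], "dp": [-1.56, 0.05, 0], "hand": 0.2},
    {"turn": [0, 0, 0], "dp": [-1.47, 0.53, 0], "hand": 0.2},
    {"turn": [0, 0, 0], "dp": [-1.24, 0.96, 0], "hand": 0.2},
    {"turn": [0, 0, 0], "dp": [-0.88, 1.29, 0], "hand": 0.2},
    {"turn": [0, 0, 0], "dp": [-0.44, 1.5, 0], "hand": 0.2}
  ]
}}

```text
time: 15.68
position: [0.6234, -0.1328, 0.0981]
ee_rot: [-0.001, 0.215, 0.977, -0.0]
contact_force: [-7.1, 0.8, 6.2]
grip_width: 0.0237
```

{"method": "play_rows", "body": {
  "steps": [
    {"turn": [0, 0, 0], "dp": [0, 0, 0], "hand": 0.2},
    {"turn": [0, 0, 0], "dp": [0, 0, 0], "hand": 0.2}
  ]
}}

```text
time: 15.92
position: [0.6235, -0.1325, 0.0982]
ee_rot: [-0.0, 0.214, 0.977, 0.0]
contact_force: [-2.2, 2.8, 3.2]
grip_width: 0.0239
```

```bash
python3 go.py .6232 -.1333 .098
```

```text
t 15.93 p [ 0.6235 -0.1325  0.0982] F [-2.2  2.8  3.2] w 0.0239 j6 -1.53
dp cm [-0.   -0.09  0.02]
[[-9.080e-01  4.189e-01 -2.000e-04]
 [ 4.189e-01  9.080e-01  4.000e-04]
 [ 3.000e-04  2.000e-04 -1.000e+00]]
```

Low forces and it turns freely. Continuing.

{"method": "play_rows", "body": {
  "steps": [
    {"turn": [0, 0, 0], "dp": [0.05, 1.56, 0], "hand": 0.2},
    {"turn": [0, 0, 0], "dp": [0.53, 1.47, 0], "hand": 0.2},
    {"turn": [0, 0, 0], "dp": [0.96, 1.24, 0], "hand": 0.2},
    {"turn": [0, 0, 0], "dp": [1.29, 0.88, 0], "hand": 0.2},
    {"turn": [0, 0, 0], "dp": [1.5, 0.44, 0], "hand": 0.2}
  ]
}}

```text
time: 16.55
position: [0.6078, -0.0624, 0.0982]
ee_rot: [0.001, 0.214, 0.977, 0.001]
contact_force: [2.0, -3.3, -0.1]
grip_width: 0.024
```

{"method": "play_rows", "body": {
  "steps": [
    {"turn": [0, 0, 0], "dp": [1.56, -0.05, 0], "hand": 0.2},
    {"turn": [0, 0, 0], "dp": [1.47, -0.53, 0], "hand": 0.2},
    {"turn": [0, 0, 0], "dp": [1.24, -0.96, 0], "hand": 0.2},
    {"turn": [0, 0, 0], "dp": [0.88, -1.29, 0], "hand": 0.2},
    {"turn": [0, 0, 0], "dp": [0.44, -1.5, 0], "hand": 0.2}
  ]
}}

```text
time: 17.18
position: [0.5382, -0.0799, 0.0983]
ee_rot: [0.0, 0.214, 0.977, 0.0]
contact_force: [8.3, -1.5, -6.0]
grip_width: 0.024
```

{"method": "play_rows", "body": {
  "steps": [
    {"turn": [0, 0, 0], "dp": [-0.05, -1.56, 0], "hand": 0.2},
    {"turn": [0, 0, 0], "dp": [-0.53, -1.47, 0], "hand": 0.2},
    {"turn": [0, 0, 0], "dp": [-0.96, -1.24, 0], "hand": 0.2},
    {"turn": [0, 0, 0], "dp": [-1.29, -0.88, 0], "hand": 0.2},
    {"turn": [0, 0, 0], "dp": [-1.5, -0.44, 0], "hand": 0.2}
  ]
}}

```text
time: 17.8
position: [0.5551, -0.148, 0.0982]
ee_rot: [-0.0, 0.215, 0.977, 0.002]
contact_force: [7.1, 16.1, 0.8]
grip_width: 0.0239
```

{"method": "play_rows", "body": {
  "steps": [
    {"turn": [0, 0, 0], "dp": [0, 0, 0], "hand": 0.2},
    {"turn": [0, 0, 0], "dp": [0, 0, 0], "hand": 0.2}
  ]
}}

```text
time: 18.05
position: [0.5554, -0.148, 0.0982]
ee_rot: [0.0, 0.215, 0.977, 0.002]
contact_force: [6.5, 9.0, -1.4]
grip_width: 0.0237
```

```bash
python3 go.py .5552 -.1477 .098
```

```text
t 18.05 p [ 0.5554 -0.148   0.0982] F [ 6.5  9.  -1.4] w 0.0237 j6 -1.61
dp cm [0.03 0.02 0.03]
[[-9.076e-01  4.199e-01  1.300e-03]
 [ 4.199e-01  9.076e-01  3.100e-03]
 [ 1.000e-04  3.300e-03 -1.000e+00]]
```

Back at the start angle after a full circle. Releasing, lifting and moving aside to check.

{"method": "play_rows", "body": {
  "steps": [
    {"turn": [0, 0, 0], "dp": [0, 0, 0], "hand": 0.6},
    {"turn": [0, 0, 0], "dp": [0, 0, 0], "hand": 0.6},
    {"turn": [0, 0, 0], "dp": [0, 0, 0], "hand": 0.6},
    {"turn": [0, 0, 0], "dp": [0, 0, -2.5], "hand": 0.6},
    {"turn": [0, 0, 0], "dp": [0, 0, -4.8], "hand": 0.6}
  ]
}}

```text
time: 18.68
position: [0.5528, -0.1486, 0.1698]
ee_rot: [-0.003, 0.215, 0.977, 0.001]
contact_force: [1.0, 0.3, 0.8]
grip_width: 0.0529
```

{"method": "play_rows", "body": {
  "steps": [
    {"turn": [0, 0, 0], "dp": [-0.5, 4.1, 0], "hand": 0},
    {"turn": [0, 0, 0], "dp": [-0.5, 4.1, 0], "hand": 0},
    {"turn": [0, 0, 0], "dp": [-0.5, 4.1, 0], "hand": 0},
    {"turn": [0, 0, 0], "dp": [-0.5, 4.0, 0], "hand": 0},
    {"turn": [0, 0, 0], "dp": [0, 0, 0], "hand": 0}
  ]
}}

```text
time: 19.3
position: [0.6418, -0.0074, 0.1711]
ee_rot: [-0.0, 0.213, 0.977, 0.0]
contact_force: [0.3, -0.1, -0.9]
grip_width: 0.0052
```

{"method": "play_rows", "body": {
  "steps": [
    {"turn": [0, 0, 0], "dp": [0, 0, 0], "hand": 0},
    {"turn": [0, 0, 0], "dp": [0, 0, 0], "hand": 0}
  ]
}}

```text
time: 19.55
position: [0.6407, -0.0106, 0.1711]
ee_rot: [-0.0, 0.215, 0.977, -0.0]
contact_force: [0.4, 0.6, -0.1]
grip_width: 0.0006
```

```bash
python3 go.py .642 -.0085 .068
python3 - <<'E'
from h import *
d=snap('side');t=snap('top')
for c in ('side','top'):
  for q in('lock_top','handle_grip','collar','oiler'):print(c,q,[(np.round(o['xyz'],4),round(o['confidence'],2)) for o in finder.place_of(q,c)[:1]])
i=d['img'][140:250,270:390,::-1];j=t['img'][125:235,265:385,::-1]
cv2.imwrite('pics/c5.png',np.hstack([cv2.resize(i,(400,367),interpolation=3),cv2.resize(j,(400,367),interpolation=3)]))
E
```

```text
t 19.55 p [ 0.6407 -0.0106  0.1711] F [ 0.4  0.6 -0.1] w 0.0006 j6 -1.34
dp cm [-0.04  0.25 10.31]
[[-9.072e-01  4.206e-01 -5.000e-04]
 [ 4.206e-01  9.072e-01 -3.000e-04]
 [ 3.000e-04 -4.000e-04 -1.000e+00]]
side lock_top [(array([ 0.6439, -0.0098,  0.0932]), 0.6)]
side handle_grip [(array([ 0.5551, -0.1518,  0.1124]), 0.69)]
side collar [(array([ 0.6937, -0.0426,  0.0127]), 0.66)]
side oiler [(array([ 0.4717, -0.1349,  0.0122]), 0.57)]
top lock_top []
top handle_grip [(array([ 0.5558, -0.1463,  0.1185]), 0.52)]
top collar [(array([ 0.6953, -0.0431,  0.0104]), 0.58)]
top oiler [(array([ 0.4681, -0.1305,  0.0099]), 0.47)]
```

View pics/c5.png

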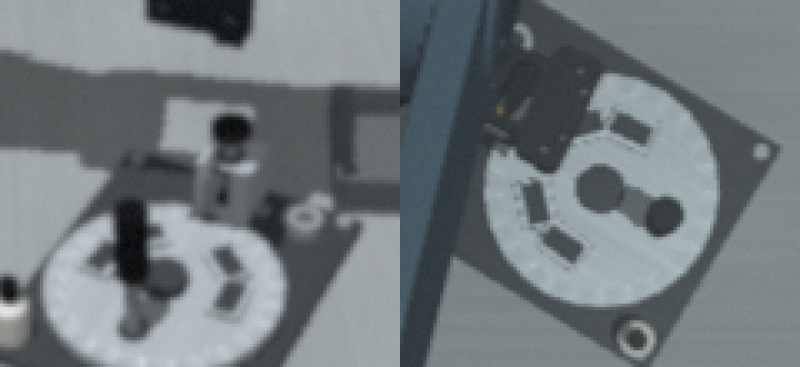

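The dial is back home: the hub at (600,188) and handle at (663,215) in the crop are opposite the post, as at the start. The cap is up, and the oiler and collar haven't moved. Pressing to lock, with a pause to check for a rim stop.

{"method": "play_rows", "body": {
  "steps": [
    {"turn": [0, 0, 0], "dp": [0, 0.2, 3.5], "hand": 0},
    {"turn": [0, 0, 0], "dp": [0, 0, 3], "hand": 0},
    {"turn": [0, 0, 0], "dp": [0, 0, 1], "hand": 0},
    {"turn": [0, 0, 0], "dp": [0, 0, 0.8], "hand": 0},
    {"turn": [0, 0, 0], "dp": [0, 0, 0.5], "hand": 0}
  ]
}}

```text
time: 20.68
position: [0.6426, -0.0076, 0.0841]
ee_rot: [0.001, 0.215, 0.977, -0.0]
contact_force: [-1.4, -0.4, 3.7]
grip_width: 0.0004
```

{"method": "play_rows", "body": {
  "steps": [
    {"turn": [0, 0, 0], "dp": [0, 0, 0.5], "hand": 0},
    {"turn": [0, 0, 0], "dp": [0, 0, 0.4], "hand": 0},
    {"turn": [0, 0, 0], "dp": [0, 0, 0], "hand": 0}
  ]
}}

```text
time: 21.05
position: [0.6425, -0.0077, 0.0746]
ee_rot: [0.001, 0.215, 0.977, 0.0]
contact_force: [-0.9, -0.3, 5.3]
grip_width: 0.0006
```

The bolt is in the notch, past the 4 mm rim stop. Now the firm press to the bottom.

{"method": "play_rows", "body": {
  "steps": [
    {"turn": [0, 0, 0], "dp": [0, 0, 0.4], "hand": 0},
    {"turn": [0, 0, 0], "dp": [0, 0, 0.3], "hand": 0},
    {"turn": [0, 0, 0], "dp": [0, 0, 0.15], "hand": 0},
    {"turn": [0, 0, 0], "dp": [0, 0, 0], "hand": 0},
    {"turn": [0, 0, 0], "dp": [0, 0, 0], "hand": 0}
  ]
}}

```text
time: 21.68
position: [0.6427, -0.0077, 0.0682]
ee_rot: [0.001, 0.215, 0.977, -0.0]
contact_force: [-7.4, 0.7, 16.7]
grip_width: 0.0004
```

{"method": "play_rows", "body": {
  "steps": [
    {"turn": [0, 0, 0], "dp": [0, 0, -2], "hand": 0},
    {"turn": [0, 0, 0], "dp": [0, 0, -4], "hand": 0},
    {"turn": [0, 0, 0], "dp": [0, 0, -5], "hand": 0},
    {"turn": [0, 0, 0], "dp": [0, 0, -5], "hand": 0},
    {"turn": [0, 0, 0], "dp": [3.9, 2.1, 0], "hand": 0}
  ]
}}

```text
time: 22.3
position: [0.6192, 0.0258, 0.2317]
ee_rot: [0.006, 0.216, 0.976, 0.0]
contact_force: [0.3, 0.5, 0.5]
grip_width: 0.0006
```

{"method": "play_rows", "body": {
  "steps": [
    {"turn": [0, 0, 0], "dp": [3.9, 2.1, 0], "hand": 0},
    {"turn": [0, 0, 0], "dp": [3.9, 2.1, 0], "hand": 0},
    {"turn": [0, 0, 0], "dp": [3.9, 2.1, 0], "hand": 0},
    {"turn": [0, 0, 0], "dp": [3.9, 2.1, 0], "hand": 0},
    {"turn": [0, 0, 0], "dp": [3.9, 2.1, 0], "hand": 0}
  ]
}}

```text
time: 22.92
position: [0.4815, 0.206, 0.226]
ee_rot: [0.0, 0.215, 0.977, 0.0]
contact_force: [-0.3, 0.2, 0.0]
grip_width: 0.0003
```

{"method": "play_rows", "body": {
  "steps": [
    {"turn": [0, 0, 0], "dp": [3.9, 2.1, 0], "hand": 0},
    {"turn": [0, 0, 0], "dp": [3.9, 2.1, 0], "hand": 0},
    {"turn": [0, 0, 0], "dp": [3.9, 2.1, 0], "hand": 0},
    {"turn": [0, 0, 0], "dp": [0, 0, 0], "hand": 0},
    {"turn": [0, 0, 0], "dp": [0, 0, 0], "hand": 0}
  ]
}}

```text
time: 23.55
position: [0.403, 0.311, 0.2259]
ee_rot: [0.0, 0.214, 0.977, -0.0]
contact_force: [0.2, 0.1, -1.4]
grip_width: 0.0002
```

```bash
python3 go.py
python3 - <<'E'
from h import *
from state import capstate
d=snap('side');t=snap('top')
for c in ('side','top'):
  for q in('lock_top','handle_grip','collar','oiler'):print(c,q,[(np.round(o['xyz'],4),round(o['confidence'],2)) for o in finder.place_of(q,c)[:1]])
i=d['img'][160:250,290:400,::-1];j=t['img'][115:213,250:370,::-1]
cv2.imwrite('pics/c6.png',np.hstack([cv2.resize(i,(400,327),interpolation=3),cv2.resize(j,(400,327),interpolation=3)]))
capstate(lk=(.642,-.0085))
a=cv2.imread('pics/top0.png').astype(int);m=(abs(a-t['img'][:,:,::-1]).max(2)>25);m=m[100:300,240:500];v,u=np.nonzero(m);print('top diff',m.sum(),(u.min()+240,u.max()+240,v.min()+100,v.max()+100) if len(u) else '')
E
```

```text
t 23.55 p [0.403  0.311  0.2259] F [ 0.2  0.1 -1.4] w 0.0002 j6 -0.71
side lock_top [(array([ 0.6432, -0.0084,  0.0812]), 0.5)]
side handle_grip [(array([ 0.5531, -0.1527,  0.1154]), 0.57)]
side collar [(array([ 0.6928, -0.0417,  0.0067]), 0.4)]
side oiler [(array([ 0.4734, -0.1324,  0.0114]), 0.55)]
top lock_top [(array([ 0.6428, -0.0076,  0.0778]), 0.75)]
top handle_grip [(array([ 0.5549, -0.1446,  0.1164]), 0.48)]
top collar [(array([ 0.6951, -0.0462,  0.0118]), 0.45)]
top oiler [(array([ 0.4702, -0.134 ,  0.0074]), 0.53)]
up pred u 332.5 345.5 v 172.7 183.4
down pred u 332.4 345.4 v 176.6 187.3
dark u 334 344 v 179 188 72
top diff 21 (np.int64(295), np.int64(340), np.int64(163), np.int64(198))
```

View pics/c6.png

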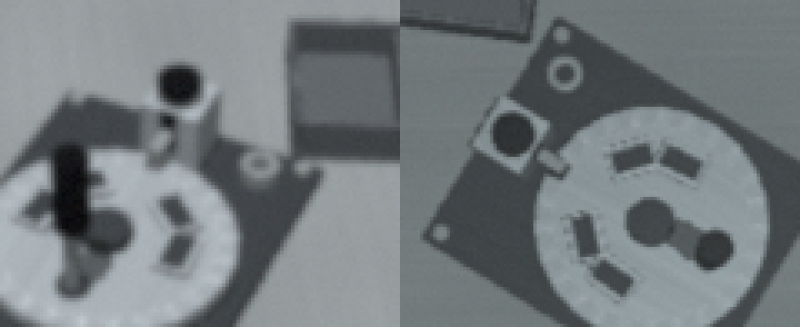

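The cap at (180,85) in the crop is back in the "down" position, the same as at the start. The dial is home, and the picture is almost unchanged from the first one. Handing in.

```bash
python3 -c "
from h import *
print(workorder.job_done())"
```

```text
the job is handed in; nothing more can be done
None
```

The feed dial has had one full counter-clockwise turn and is locked at home again; I handed the job in at about 24 s of the 67 s allowed.

- **What I did:** The lock was down when I came to it. I pressed the cap to the bottom (21 N) and saw it come up. I then turned the dial once by its handle, with side forces of at most about 18 N. With the dial back home I pressed the cap again, past the rim stop to the bottom (17 N), and moved the arm clear.
- **Last checks:** The cap is in the "down" position: its dark rows are 179–188 in the side view, as at the start, and the networks put it at z 0.078–0.081. The handle is opposite the post. The oiler and collar are within measuring noise of where they were. The top view of the station, roller and wrench differs from the first picture by only 21 scattered pixels.
- **Not checked:** I did not measure the screwdriver or parts tray again; the arm did not go near the screwdriver, and the part of the tray in the last picture looks unchanged.
- **What disagreed:** An early attempt to find the cap by its outline gave z 0.055, because the outline included the post. I did not use it. No other check failed.

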